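# Shim the rocking laser stand

## Task

The laser alignment stand rocks on the bench because its near right foot has lost its rubber pad, leaving a bare steel stud short of the bench. Using the fingertips only to push, never gripping or lifting it, slide the orange wedge thin end first under that stud until it is snug and the stand carries its weight on all four feet, but not so far that it jacks another foot up or shoves the stand along. Then press down with the fingertips on the corner of the base plate above that stud to check that it no longer rocks, and leave the wedge in place and the other things on the bench undisturbed.

Things in the scene. Friction and masses are not known exactly. Their poses are not given: they have to be found in the camera images.
- stand: Laser stand, 3.1 kg, not fixed: grey base plate 250 x 210 x 12 mm (top 42 mm above the bench), aluminium column at x 158, y 80 mm with a red laser head on its left, 365 mm high. Origin on bench level under the bare stud at the near right corner, 25 mm in from both plate edges; x along the 250 mm side to the rear, y left, z up. It stands level on three feet; a light push down on the near right corner rocks it.
- corner_top (a point): Top of the steel screw head (22 mm across, 5 mm high) on the base plate's near right corner, straight above the bare stud, 47 mm above the bench.
- bare_stud: The foot that lost its pad: steel stud 14 mm across. Origin on bench level under it; its flat end is 5.5 mm above the bench. The wedge first bears on it with about 30 mm of thin end past the stud's centre, is well snug at 34 to 40 mm, too far in past 48 mm. The stand's sound feet (foot_rear_right 200 mm behind it, foot_front_left 160 mm left, foot_rear_left both) have soft black pads 34 mm across.
- wedge: Loose orange plastic wedge, 60 g, 130 x 45 mm, before the stud: 2 mm high at the thin end, 14 mm at the upright thick end. Origin mid-underside, x to the thin end (edge at x +65 mm, thick end face at -65 mm). It slides at under 1 N; bearing on the stud, the push climbs 1.5 to 3 N per mm: 6 to 12 N is well snug, over 20 N may jack or shove the stand. It stays where it is left.
- table: The light wood workbench; its top is at z = 0, and it does not move.
- socket: Bystander: black carbon prosthesis socket standing on its brim, 140 mm across below, 255 mm high. Origin at the centre of its underside.
- pylon: Bystander: upright aluminium pylon tube 30 mm across, 130 mm high, in a dark tube clamp. Origin at the centre of its underside.
- screwdriver: Bystander: screwdriver with red handle lying on the bench, 190 mm long, 26 mm thick. Origin under its middle, x towards the tip.
- spirit_level: Bystander: yellow spirit level lying on the bench, 200 x 20 x 42 mm. Origin at the centre of its underside, x along it.
There are look-alikes about, which are no part of the job. There is more than one size of the wedge; the job needs the middle-sized.

How it is judged:
On the way, in this order (a step that is already met when the one before it is completed fails the run):
1. the wedge is snug under the bare stud and all four feet carry weight, the fingers not touching the stand (contact force between bare_stud and wedge above 1 N and contact force between each of foot_front_left_c0, foot_rear_right_c0, foot_rear_left_c0 and table above 1 N and contact force between the fingers and stand below 0.5 N), for 0.3 s.
2. the fingertips press down on the corner above the stud and it does not rock (contact force between the fingers and stand above 3 N and horizontal distance between the grasp point and corner_top below 0.05 m and contact force between bare_stud and wedge above 1 N and angle between stand's own z axis and vertical below 0.012 rad), for 0.2 s.
At the end, for the whole second after the job is handed in: The stud bears on the wedge with more than 1 N and each of the three rubber feet on the bench with more than 1 N, the stand level within 0.008 rad, at rest and within 12 mm of where it stood, the wedge flat on the bench, the bystanders within 20 mm of where they were (contact force between bare_stud and wedge above 1 N and contact force between each of foot_front_left_c0, foot_rear_right_c0, foot_rear_left_c0 and table above 1 N and angle between stand's own z axis and vertical below 0.008 rad and distance of stand from where it was at the start of the episode below 0.012 m and height (world z) of wedge below 0.004 m and angle between wedge's own z axis and vertical below 0.04 rad and linear speed of each of stand, wedge below 0.01 m/s and distance of each of socket, pylon, screwdriver, spirit_level from where it was at the start of the episode below 0.02 m); the robot touches nothing.
It fails at once if the wedge is lifted or tipped (height (world z) of wedge above 0.01 m or angle between wedge's own z axis and vertical above 0.2 rad).
It fails at once if the wedge is gripped or rammed (more than 35 N from the fingers) (contact force between the fingers and wedge above 35 N).
It fails at once if the stand is lifted or tipped (height (world z) of stand above 0.01 m or angle between stand's own z axis and vertical above 0.05 rad).
It fails at once if the stand is shoved more than 12 mm (distance of stand from where it was at the start of the episode above 0.012 m).
It fails at once if a bystander is moved more than 20 mm (distance of any of socket, pylon, screwdriver, spirit_level from where it was at the start of the episode above 0.02 m).
It also fails if it takes over 51 s, if anything falls off the work surface, if the arm or the gripper's body presses on something with over 40 N, if the wrist force passes 120 N, or if a joint passes its speed limit or range.

## Robot

A 6-joint arm with a two-finger parallel gripper is mounted at the origin on the work surface. World frame = base frame: x ahead of the robot, y to its left, z up, the work surface at z = 0. Lengths are in m, angles in rad, forces in N, time in s.
With the tool pointing down it reaches from about 0.3 to 0.775 m from the base axis. Payload 14.6 kg.
Tool frame: the origin (TCP) lies at the very end of the fingers, on their centre line; the grasp point (between the pads) lies 19 mm behind it; z points along the fingers, y is the line along which they close (so a half turn about z gives the same grasp; the last joint's range is limited). The gripper opens to 85 mm and grips with 20 to 120 N. Pads are 22 mm wide; open, the fingers measure 114 mm over their backs; the gripper's body (76 mm by 85 mm) begins 54 mm behind the grasp point. The pads swing forward as they close: fully open they stand 13 mm farther back than shut.
Start: joints at [-1.391, 0.3, 1.521, -0, 1.321, -0.067], TCP at [0.134, -0.533, 0.231] pointing down, gripper open.
Joint ranges: [-3.03, 3.03], [-0.79, 2.21], [0.23, 2.52], [-1.04, 4.18], [0, 3.07], [-2.55, 2.55]. Speed limits (rad/s): [2.22, 2.22, 2.57, 3.14, 3.14, 3.14].

## Interface

Orientations are given as [roll, pitch, yaw] about the fixed x, y, z axes, in that order (R = Rz(yaw) Ry(pitch) Rx(roll)).
In Python, from plant import sensors, vision, workorder, models gives the robot as it stands.
- The arm moves only by the shell command python3 -m inch 'ROWS' [FORCE]. ROWS is text: rows parted by semicolons, each of 5 numbers parted by spaces: the shift along the tool's x, y, z in cm, then the turn about the tool's z in degrees, then the gripper's target within -1 to 1 (fully open at 1, half-way at 0, shut at -1). A call has 1 to 20 rows; each row shifts and turns the commanded pose from where the row before left it, along the tool's axes as they then stand; what a row does not reach is not made up. A row lasts 1/10 s, in which the tool goes at most 50 mm and 8.59 degrees, less where a joint would pass 70% of its speed; a pose out of reach is approached as far as the arm can. A call with a gripper value outside its range is refused whole. The fingers move at their own pace and stop on an object; FORCE is the grip in N (left out, the last holds). Time passes only in rows, so rows that do not move let the fingers close. It gives the time, the measured TCP pose, the force, the opening and the grip force at its end, in the units of the state.
- sensors.sense(): the state, without advancing time (a new reading comes with each control period).
- vision.get_image(name): name is "scene" or "side" or "wrist"; returns a dict with "frame" (384x512x3 uint8, red, green, blue), "z_map" (384x512 float32, m along the optical axis (not along the pixel's ray), 0 where there is no reading), "fx", "fy", "cx", "cy" (pixels), "xyz" and "orientation" of the camera in the world. Camera axes: x right, y up, looking along -z (the intrinsics and any distortion apply to the point x, -y, -z); pixel columns grow to the right and rows downward; lengths in m; the calibration is good to about 2 mm. A picture is of the moment at which its call begins.
- workorder.close_job(): hands the job in; it is judged then, once.
Trained networks look in the newest picture that a camera, given by its name, has taken for a name from the list of things; names that differ only in an ending like _2 or _b are one class to them, and where a whole thing is asked for, a point or a joint stands for the part that bears it (a point fixed in the world has none). Each returns a list of dicts, best first, with "confidence" (0 to 1); they miss things now and then, are a little off and sometimes report something else, mostly with a low value. They report only what shows in the picture. A call takes as long as a camera call. They do not tell look-alikes from the thing itself.
- models.cut_out(label, camera): "pixels" (384x512 bool, what is visible of it) and "position" ([column, row] in pixels, amid what is visible of it).
The state is a dict: "clock": time; "qpos": joint angles; "joint_vel": joint speeds; "tau": joint torques, N m; "tcp_pos": TCP position; "eef_rot": TCP orientation; "ft_force": force on the tool from outside, world axes, zero at the start; "torque": the same for the moment, N m; "opening": finger opening in m; "finger_force": force on a finger pad.
Only numpy, scipy, OpenCV 4.12 (cv2) and the standard library are available. Lean on these libraries where they do the work, as an engineer would, in place of code of your own. Each camera call takes 0.05 s, during which the arm holds its last target. There are 200 camera calls.

## Working session

There is one attempt and no reset: what is moved stays moved. The work goes in short steps, Python scripts to look and compute and a shell command to move; the robot and the scene stay as the last step left them, time stands still between calls to the robot, and variables do not carry over. Pictures are saved under pics/ and viewed, at most 10 in all, crops included, and the job is handed in when it is done.

```bash
mkdir -p pics; ls
cat > h.py <<'E'
import numpy as np, cv2
from scipy.spatial.transform import Rotation as R
from plant import sensors, vision, workorder, models
def cloud(im):
    z=im["z_map"]; v,u=np.mgrid[:384,:512]
    p=np.stack([(u-im["cx"])/im["fx"]*z,-(v-im["cy"])/im["fy"]*z,-z],-1)
    o=np.array(im["orientation"])
    M=o if o.shape==(3,3) else R.from_euler('xyz',o).as_matrix()
    w=p@M.T+np.array(im["xyz"]); w[z==0]=np.nan
    return w
def save(a,n): cv2.imwrite("pics/"+n,cv2.cvtColor(a,cv2.COLOR_RGB2BGR))
E
python3 - <<'E'
from h import *
a=[]
for c in ["scene","side"]:
    im=vision.get_image(c); print(c,im["xyz"],im["orientation"],im["fx"]); a.append(im["frame"]); w=cloud(im)
    np.savez(c+".npz",w=w,f=im["frame"])
    for l in ["wedge","stand","bare_stud","corner_top","socket","pylon","screwdriver","spirit_level"]:
        for d in models.cut_out(l,c)[:4]:
            q=w[d["pixels"]]; print(l,round(d["confidence"],2),np.round(d["position"]),d["pixels"].sum(),np.round(np.nanmedian(q,0),3),np.round(np.nanmin(q,0),3),np.round(np.nanmax(q,0),3))
save(cv2.resize(a[0],(800,600)),"scene.png")
save(cv2.resize(a[1],(800,600)),"side.png")
print(sensors.sense())
E
```

```text
pics
scene [1.18269882 0.80832482 1.10208916] [ 0.80286172 -0.01670471  2.49615914] 418.4532697104886
wedge 0.95 [231. 169.] 499 [ 0.486 -0.278  0.009] [ 0.398 -0.361 -0.005] [ 0.565 -0.199  0.023]
wedge 0.89 [247. 202.] 325 [ 0.542 -0.071  0.007] [ 0.486 -0.099 -0.005] [ 0.608 -0.048  0.016]
wedge 0.5 [291. 211.] 192 [0.437 0.041 0.005] [ 0.413 -0.017 -0.005] [0.457 0.086 0.014]
stand 0.92 [196. 225.] 4969 [ 0.805 -0.003  0.042] [ 0.596 -0.472 -0.007] [0.895 0.093 0.366]
corner_top 0.83 [195. 226.] 4934 [ 0.804 -0.004  0.042] [ 0.613 -0.445 -0.005] [0.893 0.094 0.366]
corner_top 0.35 [201. 172.] 124 [ 0.647 -0.238  0.103] [ 0.627 -0.26   0.   ] [ 0.663 -0.23   0.134]
socket 0.82 [363. 291.] 3033 [0.57  0.487 0.142] [ 0.358  0.401 -0.003] [0.603 0.534 0.259]
pylon 0.68 [198. 170.] 129 [ 0.647 -0.238  0.112] [ 0.629 -0.263  0.004] [0.789 0.017 0.35 ]
screwdriver 0.68 [254. 223.] 206 [0.593 0.022 0.02 ] [ 0.56  -0.047 -0.007] [0.604 0.151 0.029]
spirit_level 0.6 [200. 125.] 414 [ 0.437 -0.585  0.027] [ 0.328 -0.66  -0.007] [ 0.529 -0.562  0.048]
side [0.09422721 0.6778402  1.00574293] 
[... 1506 characters left out ...]
5 ]
{'clock': 0.9, 'qpos': array([-1.39058389e+00,  2.99882404e-01,  1.52101949e+00,  2.22009775e-05,
        1.32067966e+00, -6.66122301e-02]), 'joint_vel': array([-4.36984256e-04, -7.59171383e-05,  3.63582466e-04, -4.70255554e-04,
       -3.49072608e-04, -2.54096565e-04]), 'tau': array([ 2.76934741e-03, -5.43345308e+01, -3.61975121e+01, -3.41493524e-05,
        5.87678369e-04,  3.39716462e-05]), 'tcp_pos': array([ 0.13437292, -0.53332032,  0.23128198]), 'eef_rot': array([ 3.14158015e+00, -2.07237742e-05,  2.46819177e-01]), 'ft_force': array([ 0.43525577,  0.43566596, -0.37974906]), 'torque': array([-0.03516187, -0.01113538,  0.00975158]), 'finger_force': 0.0, 'opening': 0.0851558219784116}
```

View pics/scene.png

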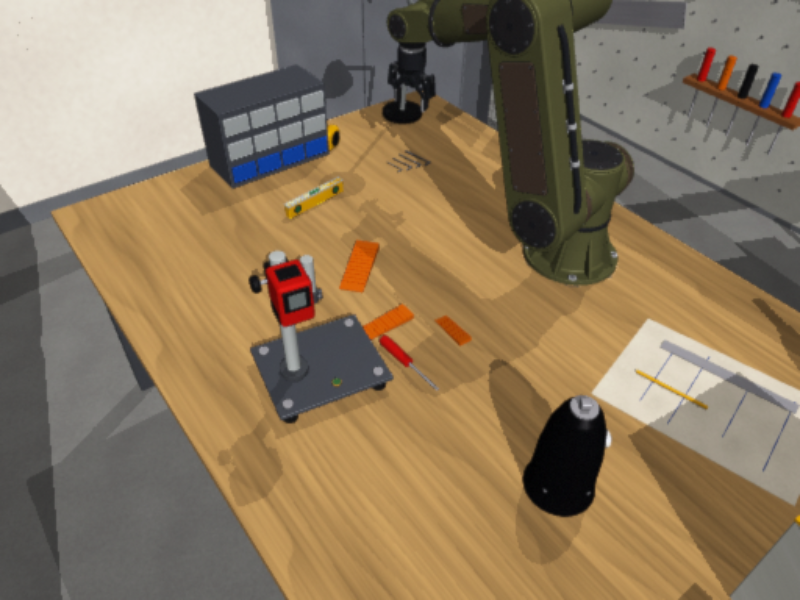

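View pics/side.png

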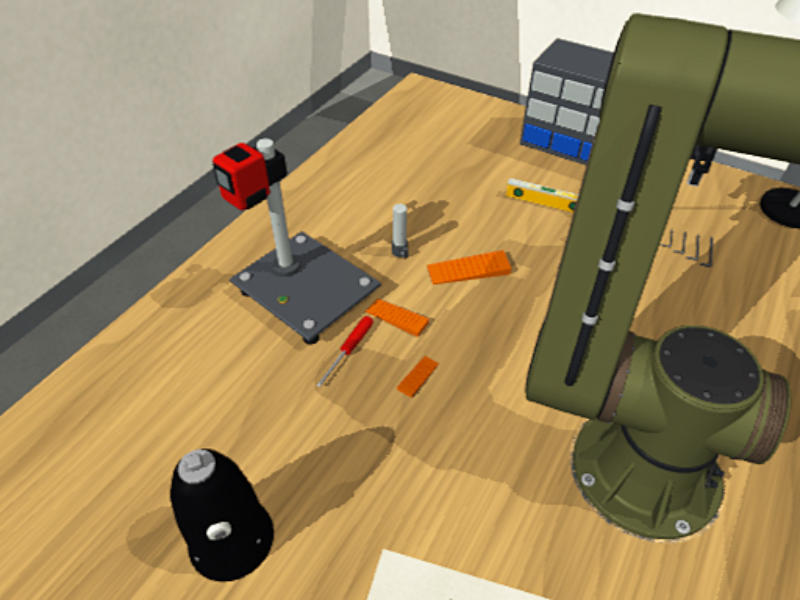

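Run:
```python
from h import *
for c in ["scene","side"]:
    d=np.load(c+".npz"); w=d["w"]; hsv=cv2.cvtColor(d["f"],cv2.COLOR_RGB2HSV)
    m=((hsv[...,0]>4)&(hsv[...,0]<24)&(hsv[...,1]>170)&(w[...,2]<.03)&(w[...,2]>-.01)).astype(np.uint8)
    n,l,s,_=cv2.connectedComponentsWithStats(m)
    for i in range(1,n):
        if s[i,4]<80: continue
        q=w[l==i]; r=cv2.minAreaRect((q[:,:2]*1000).astype(np.float32)); b=cv2.boxPoints(r)
        print(c,s[i],np.round(r[0]),np.round(r[1]),"box",np.round(b).tolist(),[round(float(np.median(q[np.linalg.norm(q[:,:2]*1000-x,axis=1)<20,2]))*1 if 0 else float(np.round(np.nanmedian(q[np.linalg.norm(q[:,:2]*1000-x,axis=1)<20,2]),4)) for x in b])
    # plate top
    m=(abs(w[...,2]-.042)<.006)&(w[...,0]>.58)&(w[...,0]<1)&(abs(w[...,1])<.3)
    m=cv2.morphologyEx(m.astype(np.uint8),cv2.MORPH_OPEN,np.ones((3,3)))
    q=w[m>0]; r=cv2.minAreaRect((q[:,:2]*1000).astype(np.float32)); print("plate",np.round(r[0]),np.round(r[1]),r[2],np.round(cv2.boxPoints(r)).tolist())
```

```text
File "<stdin>", line 9
    print(c,s[i],np.round(r[0]),np.round(r[1]),"box",np.round(b).tolist(),[round(float(np.median(q[np.linalg.norm(q[:,:2]*1000-x,axis=1)<20,2]))*1 if 0 else float(np.round(np.nanmedian(q[np.linalg.norm(q[:,:2]*1000-x,axis=1)<20,2]),4)) for x in b])
                                                                                                                                                                                                                                                      ^
SyntaxError: closing parenthesis ']' does not match opening parenthesis '('
```

The pictures show three orange wedges. The large one is at scene (360,266) / side (470,268), the middle one at scene (388,320) / side (398,316), right by the plate's near right corner, and the small one at scene (453,330) / side (418,376). The screwdriver lies just beside the middle wedge, at side (345,350). I'll measure the sizes next and take a close crop.

Run:
```python
from h import *
for c in ["scene","side"]:
    d=np.load(c+".npz"); w=d["w"]; hsv=cv2.cvtColor(d["f"],cv2.COLOR_RGB2HSV)
    m=((hsv[...,0]>4)&(hsv[...,0]<24)&(hsv[...,1]>215)&(w[...,2]<.03)&(w[...,2]>-.01)).astype(np.uint8)
    n,l,s,_=cv2.connectedComponentsWithStats(m)
    for i in range(1,n):
        if s[i,4]<80: continue
        q=w[l==i]; r=cv2.minAreaRect((q[:,:2]*1000).astype(np.float32)); b=cv2.boxPoints(r)
        hs=[float(np.round(np.nanmedian(q[np.linalg.norm(q[:,:2]*1000-x,axis=1)<20,2]),4)) for x in b]
        print(c,s[i],np.round(r[0]),np.round(r[1]),"box",np.round(b).tolist(),hs)
    m=(abs(w[...,2]-.042)<.006)&(w[...,0]>.58)&(w[...,0]<1)&(abs(w[...,1])<.3)
    m=cv2.morphologyEx(m.astype(np.uint8),cv2.MORPH_OPEN,np.ones((3,3)))
    q=w[m>0]; r=cv2.minAreaRect((q[:,:2]*1000).astype(np.float32)); print("plate",np.round(r[0]),np.round(r[1]),r[2],np.round(cv2.boxPoints(r)).tolist())
f=np.load("side.npz")["f"]; save(cv2.resize(f[170:260,190:310],(800,600),interpolation=cv2.INTER_CUBIC),"crop.png")
```

```text
scene [191 121  24  16 111] [ 427. -582.] [134.  18.] box [[360.0, -583.0], [363.0, -601.0], [495.0, -581.0], [492.0, -563.0]] [0.0112, 0.0167, 0.0109, 0.0165]
scene [218 154  24  33 477] [ 485. -279.] [185.  61.] box [[396.0, -318.0], [436.0, -364.0], [574.0, -241.0], [533.0, -195.0]] [0.0155, 0.0173, 0.0014, 0.003]
scene [233 195  31  22 313] [546. -72.] [ 49. 118.] box [[485.0, -94.0], [604.0, -99.0], [606.0, -50.0], [487.0, -45.0]] [0.0117, 0.002, 0.0036, 0.0109]
scene [279 202  22  19 172] [437.  37.] [98. 36.] box [[417.0, -11.0], [453.0, -12.0], [458.0, 85.0], [421.0, 87.0]] [0.0013, 0.0007, 0.0084, 0.0082]
plate [755. -32.] [214. 250.] 79.4428482055664 [[612.0, -114.0], [858.0, -160.0], [897.0, 51.0], [652.0, 97.0]]
side [324 119  43  17 216] [ 439. -584.] [169.  15.] box [[355.0, -591.0], [357.0, -605.0], [524.0, -578.0], [521.0, -563.0]] [0.0097, 0.0087, 0.0161, 0.0157]
side [274 160  53  22 717] [ 484. -281.] [178.  68.] box [[396.0, -316.0], [441.0, -366.0], [572.0, -246.0], [527.0, -196.0]] [0.0165, 0.0186, 0.0044, 0.0037]
side [234 191  40  24 440] [547. -77.] [ 49. 133.] box [[480.0, -98.0], [612.0, -104.0], [615.0, -55.0], [482.0, -49.0]] [0.0123, 0.0032, 0.0021, 0.0116]
side [254 228  26  26 296] [433.  34.] [98. 35.] box [[412.0, -14.0], [448.0, -16.0], [453.0, 82.0], [418.0, 84.0]] [0.0026, 0.0027, 0.0091, 0.0102]
plate [750. -35.] [212. 252.] 79.49252319335938 [[607.0, -117.0], [854.0, -163.0], [893.0, 46.0], [645.0, 92.0]]
```

View pics/crop.png

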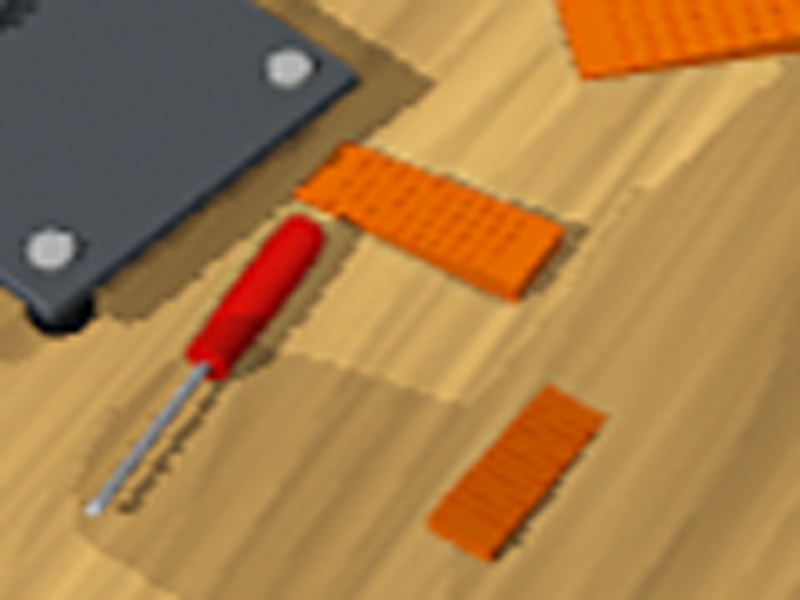

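Three objects could be taken for the wedge:
- **Large:** side (470,268), about 180x65 mm.
- **Middle:** side (398,316), about 130x47 mm, thin end towards the stand.
- **Small:** side (418,376), about 98x36 mm.

I choose the middle one, at about (0.547,-0.075) with yaw about -2.3°. The stud should be at about (0.639,-0.096), so the wedge sits about 17 mm too far left. My plan is to push it sideways from the left first, then push it forward from behind. First I go above it and shut the fingers.

```bash
python3 -m inch '3.6 -2.9 0 0 -1;3.6 -2.9 0 0 -1;3.6 -2.9 0 0 -1;3.6 -2.9 0 0 -1;3.6 -2.9 0 0 -1;3.6 -2.9 0 0 -1;3.6 -2.9 0 0 -1;3.6 -2.9 0 0 -1;3.6 -2.9 0 0 -1;3.6 -2.9 0 0 -1;3.6 -2.9 0 0 -1;3.6 -2.9 0 0 -1;3.6 -2.9 0 0 -1;3.6 -2.9 0 0 -1;0 0 0 8.2 -1;0 0 0 8.2 -1;0 0 0 0 -1;0 0 0 0 -1' 20
python3 - <<'E'
from h import *
im=vision.get_image("wrist"); w=cloud(im); np.savez("wrist.npz",w=w,f=im["frame"]); save(im["frame"],"wrist1.png"); print(im["xyz"],im["orientation"])
f=im["frame"];hsv=cv2.cvtColor(f,cv2.COLOR_RGB2HSV)
m=((hsv[...,0]>4)&(hsv[...,0]<24)&(hsv[...,1]>215)&(w[...,2]<.03)&(w[...,2]>-.02)).astype(np.uint8)
n,l,s,_=cv2.connectedComponentsWithStats(m)
for i in range(1,n):
    if s[i,4]<300: continue
    q=w[l==i]; r=cv2.minAreaRect((q[:,:2]*1000).astype(np.float32)); print(s[i],np.round(r[0]),np.round(r[1]),np.round(cv2.boxPoints(r)).tolist())
for n in ["corner_top","screwdriver"]:
    for d in models.cut_out(n,"wrist")[:3]:
        q=w[d["pixels"]]; print(n,d["confidence"],d["position"],np.nanmedian(q,0),np.nanpercentile(q,2,0),np.nanpercentile(q,98,0))
E
```

```text
clock: 2.7
tcp_pos: [0.5239, -0.0166, 0.2313]
eef_rot: [3.142, -0.0, -0.035]
ft_force: [0.2, 0.4, -0.6]
opening: -0.0001
finger_force: 0.0
[ 0.60008761 -0.01899996  0.37308815] [-3.08225505e-01 -2.36316657e-04 -1.60666753e+00]
[ 289   76   43  116 4607] [548. -76.] [ 45. 129.] [[483.0, -97.0], [612.0, -100.0], [613.0, -55.0], [484.0, -52.0]]
[ 415  111   97  142 6805] [ 484. -281.] [179.  62.] [[397.0, -317.0], [438.0, -363.0], [572.0, -245.0], [530.0, -198.0]]
[ 182  217   80   27 1927] [434.  33.] [98. 35.] [[414.0, -15.0], [449.0, -17.0], [454.0, 81.0], [419.0, 83.0]]
corner_top 0.72 [266.1, 28.8] [ 0.65479215 -0.03015389  0.04040548] [ 0.61881424 -0.11687101  0.03783924] [0.67876267 0.08247734 0.04587897]
screwdriver 0.91 [217.6, 104.1] [0.58570485 0.0247641  0.02193602] [ 0.57555091 -0.02870542  0.01274362] [0.59973041 0.14807341 0.02562119]
```

View pics/wrist1.png

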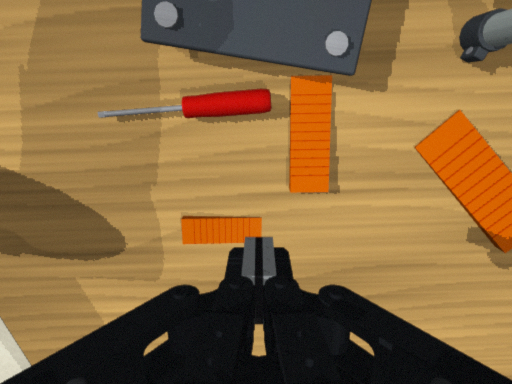

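The wrist view shows the middle wedge at pixels (290-332, 76-192), the corner screw at (337,43) and the screwdriver handle's end at (270,100), clear of the path of my side push. I'll get the screw's position next.

```bash
python3 - <<'E'
from h import *
d=np.load("wrist.npz"); w=d["w"]; f=d["f"].astype(int)
m=(f.min(-1)>140); m[:25]=0; m[62:]=0; m[:,:318]=0; m[:,357:]=0
q=w[m]; print(m.sum(),np.nanmedian(q,0),q[:,:2].min(0),q[:,:2].max(0), (q[:,:2].min(0)+q[:,:2].max(0))/2)
p=(abs(w[...,2]-.042)<.006)&(w[...,0]>.58); q=w[p]
r=cv2.minAreaRect((q[:,:2]*1000).astype(np.float32)); print(np.round(cv2.boxPoints(r)).tolist())
E
python3 -m inch '0.5 0 5 0 -1;0 0 5 0 -1;0 0 4 0 -1;0 0 3 0 -1;0 0 3 0 -1;0 0 1.7 0 -1;0 0 1 0 -1;0 0 0 0 -1'
```

```text
411 [ 0.63939709 -0.09365873  0.04537164] [nan nan] [nan nan] [nan nan]
[[606.0, -251.0], [671.0, -253.0], [683.0, 90.0], [618.0, 92.0]]
clock: 3.65
tcp_pos: [0.5284, -0.0168, 0.0037]
eef_rot: [-3.141, 0.002, -0.039]
ft_force: [0.5, -0.3, -0.1]
opening: -0.0
finger_force: 0.0
```

```bash
python3 -m inch '0 0.4 0 0 -1;0 0.4 0 0 -1;0 0.4 0 0 -1;0 0.4 0 0 -1;0 0.3 0 0 -1;0 0.3 0 0 -1;0 0.3 0 0 -1;0 0.3 0 0 -1;0 0.3 0 0 -1;0 0 0 0 -1'
cat >> h.py <<'E'
def wedge():
    im=vision.get_image("wrist"); w=cloud(im); f=im["frame"];hsv=cv2.cvtColor(f,cv2.COLOR_RGB2HSV)
    m=((hsv[...,0]>4)&(hsv[...,0]<24)&(hsv[...,1]>215)&(w[...,2]<.03)&(w[...,2]>-.02)).astype(np.uint8)
    n,l,s,_=cv2.connectedComponentsWithStats(m)
    for i in range(1,n):
        if s[i,4]<300: continue
        q=w[l==i]; r=cv2.minAreaRect((q[:,:2]*1000).astype(np.float32)); print(s[i],np.round(r[0],1),np.round(r[1]),np.round(cv2.boxPoints(r),1).tolist())
    return im
E
python3 -c "
from h import *
im=wedge(); save(im['frame'],'wrist2.png')"
```

```text
clock: 4.65
tcp_pos: [0.5276, -0.048, 0.0045]
eef_rot: [-3.142, 0.0, -0.04]
ft_force: [-0.0, -0.2, 0.8]
opening: 0.0001
finger_force: 0.0
[  271    62   106   236 21479] [559.  -77.9] [ 45. 109.] [[504.20001220703125, -99.69999694824219], [613.2000122070312, -101.30000305175781], [613.7999877929688, -56.0], [504.8999938964844, -54.400001525878906]]
```

View pics/wrist2.png

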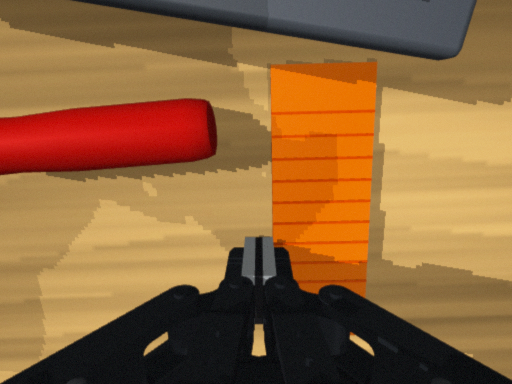

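The wrist view shows the shut fingertips just touching the wedge's left edge at (272,250). The screwdriver end is well clear at (215,130). I'll push about 15 mm more.

```bash
python3 -m inch '0 0.3 0 0 -1;0 0.3 0 0 -1;0 0.3 0 0 -1;0 0.3 0 0 -1;0 0.3 0 0 -1;0 0 0 0 -1'
python3 -c "
from h import *
wedge()"
```

```text
clock: 5.3
tcp_pos: [0.527, -0.0631, 0.0045]
eef_rot: [3.142, -0.0, -0.04]
ft_force: [0.4, -0.0, 0.4]
opening: -0.0001
finger_force: 0.0
[  265    59   106   240 21761] [558.3 -92.2] [111.  45.] [[502.5, -70.5], [503.20001220703125, -115.80000305175781], [614.2000122070312, -114.0], [613.4000244140625, -68.69999694824219]]
```

```bash
python3 -m inch '0 -0.8 0 0 -1;0 -0.7 0 0 -1;0 0 -2 0 -1;0 0 -2 0 -1;-2.6 1 0 0 -1;-2.6 1.3 0 0 -1;-2.5 1.3 0 0 -1;0 1.2 0 -3 -1;0 0 2 0 -1;0 0 2 0 -1;0 0 0 0 -1'
python3 -c "
from h import *
im=wedge(); save(im['frame'],'wrist3.png')"
```

```text
clock: 6.45
tcp_pos: [0.4477, -0.0918, 0.0029]
eef_rot: [-3.141, 0.003, 0.013]
ft_force: [-1.0, -0.5, 0.1]
opening: 0.0004
finger_force: 0.0
[  205     0   119   189 20930] [518.1 -93.9] [78. 47.] [[478.79998779296875, -71.0], [479.70001220703125, -118.30000305175781], [557.4000244140625, -116.80000305175781], [556.5, -69.5]]
[   0  240  115   65 6962] [433.   11.6] [57. 36.] [[413.70001220703125, -16.0], [449.29998779296875, -17.799999237060547], [452.29998779296875, 39.20000076293945], [416.70001220703125, 41.0]]
```

View pics/wrist3.png

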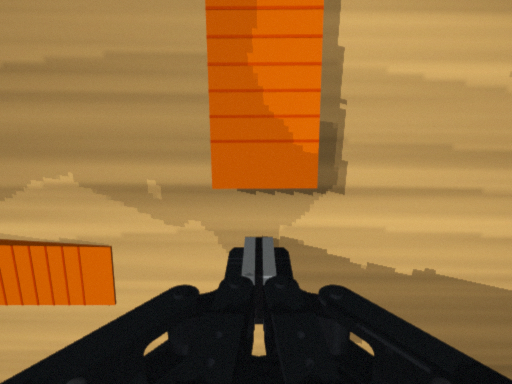

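The wedge's thick end is at (212-320,188) and the fingertips at (259,240), 2 mm off its middle. I correct that and push.

```bash
python3 -m inch '0.5 0.2 0 0 -1;0.5 0 0 0 -1;0.5 0 0 0 -1;0.5 0 0 0 -1;0.5 0 0 0 -1;0.5 0 0 0 -1;0.5 0 0 0 -1;0.5 0 0 0 -1;0.5 0 0 0 -1;0.5 0 0 0 -1;0.5 0 0 0 -1;0.5 0 0 0 -1;0.5 0 0 0 -1;0.3 0 0 0 -1;0 0 0 0 -1'
python3 -c "
from h import *
im=wedge(); save(im['frame'],'wrist4.png')"
```

```text
clock: 8.0
tcp_pos: [0.5172, -0.0937, 0.0045]
eef_rot: [3.142, -0.0, 0.013]
ft_force: [-0.3, 0.4, -0.2]
opening: -0.0002
finger_force: 0.0
[  201     9   113   233 23005] [575.2 -92.3] [98. 45.] [[526.2000122070312, -70.30000305175781], [526.7999877929688, -115.5999984741211], [624.2999877929688, -114.19999694824219], [623.7000122070312, -69.0]]
[ 471  199   41   83 1712] [ 520.1 -210.8] [46. 20.] [[495.5, -206.39999389648438], [499.8999938964844, -225.60000610351562], [544.7000122070312, -215.1999969482422], [540.2000122070312, -196.0]]
[   0  348   56   35 1016] [449.8  39.9] [16. 34.] [[434.6000061035156, 50.900001525878906], [450.70001220703125, 21.0], [465.1000061035156, 28.899999618530273], [449.0, 58.70000076293945]]
```

View pics/wrist4.png

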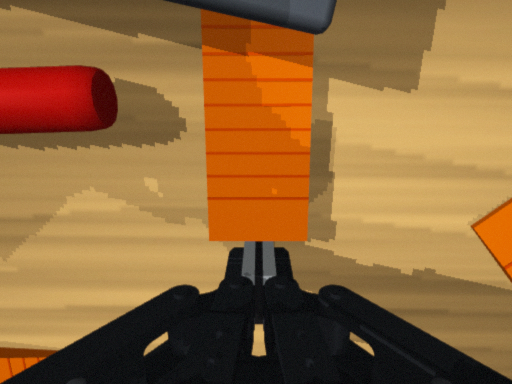

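The wedge is straight. Its thick end is at (210-308,240) against the fingertips, and the thin end is under the plate, about 17 mm past the stud. Next I go 13 mm further, then creep while watching the force.

```bash
python3 -m inch '0.3 0 0 0 -1;0.3 0 0 0 -1;0.3 0 0 0 -1;0.2 0 0 0 -1;0.2 0 0 0 -1;0 0 0 0 -1;0 0 0 0 -1'; python3 -m inch '0.1 0 0 0 -1;0.1 0 0 0 -1;0 0 0 0 -1;0 0 0 0 -1';python3 -m inch '0.1 0 0 0 -1;0 0 0 0 -1;0 0 0 0 -1'
```

```text
clock: 8.75
tcp_pos: [0.5299, -0.0935, 0.0045]
eef_rot: [-3.142, -0.0, 0.013]
ft_force: [-0.5, 0.9, -0.0]
opening: 0.0
finger_force: 0.0
clock: 9.15
tcp_pos: [0.5318, -0.0935, 0.0045]
eef_rot: [-3.142, 0.0, 0.013]
ft_force: [-1.6, -0.6, -0.3]
opening: 0.0002
finger_force: 0.7
clock: 9.45
tcp_pos: [0.5328, -0.0935, 0.0045]
eef_rot: [-3.142, 0.0, 0.013]
ft_force: [-2.7, 0.1, 0.5]
opening: -0.0001
finger_force: 1.2
```

Force is beginning to climb, so the wedge is now bearing on the stud.

```bash
python3 -m inch '0.1 0 0 0 -1;0 0 0 0 -1;0 0 0 0 -1'; python3 -m inch '0.1 0 0 0 -1;0 0 0 0 -1;0 0 0 0 -1';python3 -m inch '0.1 0 0 0 -1;0 0 0 0 -1;0 0 0 0 -1'
```

```text
clock: 9.75
tcp_pos: [0.5338, -0.0935, 0.0045]
eef_rot: [-3.142, 0.0, 0.013]
ft_force: [-3.7, -0.4, 0.4]
opening: -0.0002
finger_force: 1.5
clock: 10.05
tcp_pos: [0.5348, -0.0935, 0.0045]
eef_rot: [-3.142, 0.0, 0.013]
ft_force: [-3.8, -0.2, -1.0]
opening: -0.0003
finger_force: 1.9
clock: 10.35
tcp_pos: [0.5357, -0.0935, 0.0045]
eef_rot: [-3.142, 0.0, 0.013]
ft_force: [-5.1, 1.3, 0.9]
opening: 0.0002
finger_force: 2.3
```

```bash
python3 -m inch '0.1 0 0 0 -1;0.1 0 0 0 -1;0 0 0 0 -1;0 0 0 0 -1'; python3 -m inch '0.1 0 0 0 -1;0 0 0 0 -1;0 0 0 0 -1'
```

```text
clock: 10.75
tcp_pos: [0.5376, -0.0934, 0.0045]
eef_rot: [-3.141, 0.001, 0.013]
ft_force: [-6.4, -0.8, 1.8]
opening: -0.0004
finger_force: 3.2
clock: 11.05
tcp_pos: [0.5384, -0.0934, 0.0045]
eef_rot: [-3.141, 0.001, 0.013]
ft_force: [-8.0, 0.9, 2.4]
opening: 0.0001
finger_force: 3.9
```

The push is 8 N with the thin end about 38 mm past the stud, which is well snug. Now I back off, rise and go above the corner.

```bash
python3 -m inch '-0.5 0 0 0 -1;-1.5 0 0 0 -1;0 0 -2 0 -1;0 0 -4 0 -1;0 0 -4 0 -1;0 0 0 0 -1;0 0 0 0 -1;0 0 0 0 -1;0 0 0 0 -1'
python3 - <<'E'
from h import *
im=wedge(); save(im['frame'],'wrist5.png'); w=cloud(im)
f=im["frame"].astype(int); m=((f.min(-1)>140)&(abs(w[...,2]-.046)<.006)&(np.hypot(w[...,0]-.639,w[...,1]+.094)<.03))
q=w[m];print(m.sum(), q.mean(0) if m.sum() else '')
E
```

```text
clock: 11.95
tcp_pos: [0.5184, -0.0936, 0.1034]
eef_rot: [-3.141, 0.002, 0.013]
ft_force: [-0.1, 0.1, -1.0]
opening: -0.0001
finger_force: 0.0
[ 226   50   65  107 6247] [584.3 -92.2] [72. 45.] [[547.9000244140625, -70.0999984741211], [548.2999877929688, -115.0999984741211], [620.7000122070312, -114.4000015258789], [620.2999877929688, -69.4000015258789]]
[  393   126   119   202 11887] [ 485.3 -279.8] [177.  62.] [[398.6000061035156, -315.29998779296875], [439.79998779296875, -361.6000061035156], [572.0, -244.1999969482422], [530.9000244140625, -197.89999389648438]]
[  49  260  122   40 4278] [434.4  33. ] [99. 36.] [[413.8999938964844, -15.800000190734863], [450.0, -17.5], [454.8999938964844, 81.69999694824219], [418.70001220703125, 83.5]]
775 [ 0.63638307 -0.09364064  0.04589749]
```

View pics/wrist5.png

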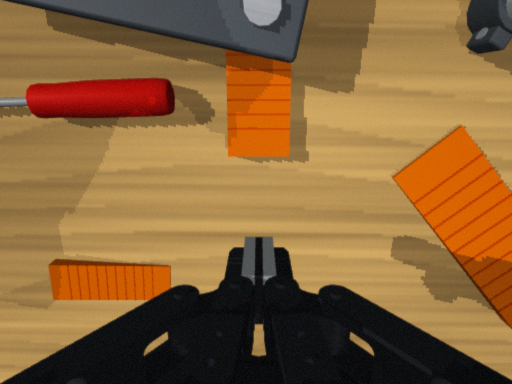

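The wedge stayed where I left it, with its thick end at (228-290,156). The screw head is at the top edge, at (263,8). Next I move over it and press.

```bash
python3 -m inch '2.5 0 0 0 -1;2.5 0 0 0 -1;2.5 0.1 0 0 -1;2.5 0 0 0 -1;2.1 0 0 0 -1;0 0 2 0 -1;0 0 2 0 -1;0 0 0.8 0 -1;0 0 0 0 -1'; python3 -m inch '0 0 0.2 0 -1;0 0 0.2 0 -1;0 0 0.1 0 -1;0 0 0 0 -1;0 0 0 0 -1'
```

```text
clock: 12.9
tcp_pos: [0.6391, -0.093, 0.055]
eef_rot: [-3.141, 0.003, 0.013]
ft_force: [-0.9, -0.3, 0.5]
opening: -0.0003
finger_force: 0.0
clock: 13.4
tcp_pos: [0.6399, -0.0931, 0.0518]
eef_rot: [3.142, -0.0, 0.013]
ft_force: [0.3, -0.4, -0.5]
opening: 0.0003
finger_force: 0.0
```

```bash
python3 -m inch '0 0 0.2 0 -1;0 0 0.2 0 -1;0 0 0 0 -1;0 0 0 0 -1'; python3 -m inch '0 0 0.1 0 -1;0 0 0 0 -1;0 0 0 0 -1'
```

```text
clock: 13.8
tcp_pos: [0.6398, -0.0931, 0.0474]
eef_rot: [-3.142, 0.0, 0.013]
ft_force: [-0.2, 0.5, 0.8]
opening: 0.0
finger_force: 0.0
clock: 14.1
tcp_pos: [0.64, -0.0932, 0.0469]
eef_rot: [3.141, -0.0, 0.013]
ft_force: [-2.6, 0.5, 4.5]
opening: -0.0
finger_force: 2.4
```

Contact is made. I press a little more to be clearly above 3 N and hold.

```bash
python3 -m inch '0 0 0.05 0 -1;0 0 0 0 -1;0 0 0 0 -1;0 0 0 0 -1';python3 -m inch '0 0 0.05 0 -1;0 0 0 0 -1;0 0 0 0 -1;0 0 0 0 -1'
```

```text
clock: 14.5
tcp_pos: [0.64, -0.0932, 0.0468]
eef_rot: [3.141, -0.0, 0.013]
ft_force: [-5.0, 1.3, 9.3]
opening: -0.0002
finger_force: 4.7
clock: 14.9
tcp_pos: [0.64, -0.0932, 0.0468]
eef_rot: [3.141, -0.001, 0.013]
ft_force: [-7.2, 1.1, 13.4]
opening: -0.0002
finger_force: 6.7
```

13 N and no sinking: it does not rock. I lift off and check.

```bash
python3 -m inch '0 0 -0.2 0 -1;0 0 -0.5 0 -1;0 0 -2 0 -1;0 0 -3 0 -1;0 0 -3 0 -1;-4 0 -2 0 -1;-4 0 0 0 -1;-4 0 0 0 -1;0 0 0 0 -1;0 0 0 0 -1;0 0 0 0 -1'
python3 - <<'E'
from h import *
im=wedge(); w=cloud(im)
f=im["frame"].astype(int); m=((f.min(-1)>140)&(abs(w[...,2]-.046)<.006)&(np.hypot(w[...,0]-.639,w[...,1]+.094)<.03))
q=w[m];print(m.sum(), q.mean(0) if m.sum() else '')
for d in models.cut_out("screwdriver","wrist")[:1]: print(np.nanmedian(w[d["pixels"]],0))
c=vision.get_image("side"); w=cloud(c); m=(abs(w[...,2]-.042)<.006)&(w[...,0]>.58)&(w[...,0]<1)&(abs(w[...,1])<.3)
m=cv2.morphologyEx(m.astype(np.uint8),cv2.MORPH_OPEN,np.ones((3,3))); q=w[m>0]; r=cv2.minAreaRect((q[:,:2]*1000).astype(np.float32)); print(r)
E
```

```text
clock: 16.0
tcp_pos: [0.5208, -0.0948, 0.1529]
eef_rot: [3.141, -0.001, 0.013]
ft_force: [0.0, -0.4, -0.2]
opening: 0.0002
finger_force: 0.0
[ 230   61   54   88 4199] [584.3 -92.1] [72. 45.] [[547.5999755859375, -70.30000305175781], [548.7999877929688, -115.69999694824219], [621.0, -113.9000015258789], [619.9000244140625, -68.5]]
[  370   124   142   176 11599] [ 484.2 -280.7] [179.  62.] [[396.8999938964844, -317.0], [438.20001220703125, -363.29998779296875], [571.5, -244.3000030517578], [530.2999877929688, -198.10000610351562]]
[  79  238  103   35 3191] [434.2  33.3] [99. 36.] [[413.20001220703125, -15.0], [448.70001220703125, -17.399999618530273], [455.29998779296875, 81.5999984741211], [419.79998779296875, 84.0]]
572 [ 0.64149233 -0.09387654  0.04586048]
[0.58657014 0.01887304 0.02232667]
((751.7724609375, -34.90751647949219), (212.55311584472656, 254.34791564941406), 79.24962615966797)
```

Wedge and stand are unchanged (plate centre within 2 mm), and the robot is clear.

```bash
python3 -c "
from plant import workorder; print(workorder.close_job())"
```

```text
the job is handed in; nothing more can be done
None
```

The job is handed in (no verdict was returned): the middle wedge is snug under the stud, thin end about 38 mm past its centre at an 8 N push; the corner held a 13 N press without sinking, and a last look showed stand, wedge and screwdriver in place (socket, pylon and spirit level not re-measured).

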